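Clip in the inspection lamp, then show a planter's foot to it

TASK

Press the tube lamp down into the two fork clips of the lamp stand until it sits at the bottom of both and both jaws have sprung shut over it, and let go of it. Then draw the tall ribbed planter out of the foam tray and hold it up in front of the lamp for inspection, at least 15 cm above the bench, tipped well over (60 degrees or more from upright) with its foot facing the lamp and about a hand's length from it. Finish like that, holding it still in the gripper, and do not disturb the other things on the bench.

Things in the scene. Friction and masses are not known exactly. Their poses are not given: they have to be found in the camera images.
- lamp: LED tube lamp, loose on the bench: opal white tube 24 mm in diameter, 220 mm long, a black square rubber bumper (30 x 30 mm, 24 mm long) on each end, 266 mm over all, 0.15 to 0.22 kg. Origin at the middle of the tube on its axis, which lies 15 mm above the bench at the start; its y axis runs along the tube. Either end may go either way. Grip it across the middle.
- stand: lamp stand, fixed: dark base plate 130 (x) x 220 (y) x 12 mm and two posts, 75 mm either side of the middle along y, each with a fork clip (16 mm wide along y) open to the top; 134 mm free between the forks. Origin at the centre of its underside. A V bottom centres the tube; the near (-x) prong's inner face is 14 mm from the middle plane and flares out at the top, 162 mm above the bench.
- seat (a point): midpoint between the forks, on the line where the tube's axis lies when fully home: 130 mm above the bench, over the middle of the stand. Same axes as the stand: the seated tube lies along y. Nothing stands between the forks but a thin bar 35 mm above the bench.
- jaw_left (a joint): sprung jaw of the left (+y) fork, rad: a steel flap 14 mm long hinged at the far (+x) prong, 21 mm above and 18 mm beyond the seat axis. 0 is shut, level over the fork mouth (it lifts no further); the tube pressed down swings it down into the fork (up to 1.5) and it springs back over the tube once that is home. Both jaws together need about 6 to 12 N.
- jaw_right (a joint): the same sprung jaw on the right (-y) fork.
- tray: white moulded foam tray, fixed, 330 (x) x 110 (y) x 50 mm, with a row of three round pockets 64 mm in diameter and 35 mm deep, 105 mm apart along its x axis, the middle one at its centre. Origin at the centre of its underside. One of three pieces stands upright in each pocket, in any order.
- planter: tall straight round pot with fine upright ribs, 60 mm in diameter, 110 mm tall, blue glaze, bare clay foot, wall 6 mm, no handle, 0.22 to 0.37 kg. Origin at the centre of its foot (underside), z axis up through its mouth. It stands in a tray pocket, foot 15 mm above the bench, upper 75 mm above the tray; grip it across the outside below the rim. The tallest of the three and the only ribbed one.
- cup: short plain round cup, 60 mm in diameter, 62 mm tall, in the tray; origin at the centre of its underside. Leave it alone.
- gourd: gourd-shaped vase with a narrow waist, 60 mm in diameter, 100 mm tall, in the tray; origin at the centre of its underside. Leave it alone.
- jar: small brown glaze jar with a white cap, 40 mm in diameter, 60 mm tall, on the bench; origin at the centre of its underside. Leave it alone.
- bowl: bowl, 104 mm across the rim, 50 mm tall, on the bench; origin at the centre of its underside. Leave it alone.
- mug: cream mug, 78 mm in diameter, 88 mm tall, handle to its +y, on the bench; origin at the centre of its underside. Leave it alone.
- stone: grey rubbing stone, 100 (x) x 45 (y) x 28 mm, on the bench; origin at the centre of its underside. Leave it alone.
- brush: flat brush, wooden handle, 42 mm wide, lying on the bench along its x axis, handle to -x, origin under its middle. Leave it alone.
Things that resemble listed ones, but are neither listed nor needed, are in the scene too. What is shaped like the planter but green is not meant.

How it is judged (in metres and radians):
On the way, in this order (a step that is already met when the one before it is completed fails the run):
1. the lamp, pressed by the fingers, forces a jaw down out of its way (value of joint any of jaw_left, jaw_right above 0.3 rad and contact force between the fingers and lamp above 1 N), for 0.02 s.
2. the lamp sits fully down in both forks, both jaws shut over it, and the robot has let go of it (x of lamp in the frame of seat between -0.006 and 0.006 m and z of lamp in the frame of seat between -0.006 and 0.006 m and y of lamp in the frame of seat between -0.03 and 0.03 m and angle between the y axis of lamp and the y axis of seat, either way round below 0.08 rad and value of joint each of jaw_left, jaw_right below 0.15 rad and contact force between each of the arm, the fingers and lamp below 0.2 N), for 0.3 s.
3. the planter is drawn clear out of its pocket, held in the fingers (height (world z) of planter above 0.07 m and contact force between the fingers and planter above 1 N), for 0.2 s.
At the end, for the whole second after the job is handed in: Lamp untouched and home in both forks (axis within 6 mm, middle within 30 mm), jaws shut; planter held still in the fingers alone, foot above 0.14 m, tipped 50 to 110 degrees, lamp at least 50 mm ahead of its foot, within 120 mm of its axis each way and 0.33 m of the foot (all of step 2 and height (world z) of planter above 0.14 m and angle between planter's own z axis and vertical between 0.87 and 1.92 rad and z of lamp in the frame of planter below -0.05 m and x of lamp in the frame of planter between -0.12 and 0.12 m and y of lamp in the frame of planter between -0.12 and 0.12 m and distance between planter and lamp below 0.33 m and contact force between the fingers and planter above 1 N and contact force between planter and stand below 0.2 N and contact force between planter and lamp below 0.2 N and contact force between planter and tray below 0.2 N and linear speed of planter below 0.04 m/s); the arm keeps its last pose, push and grip.
It fails at once if the cup or the gourd vase in the tray is disturbed (moved more than 30 mm) (distance of any of cup, gourd from where it was at the start of the episode above 0.03 m).
It fails at once if the jar, bowl, mug, stone or brush on the bench is disturbed (moved more than 30 mm) (distance of any of jar, bowl, mug, stone, brush from where it was at the start of the episode above 0.03 m).
It also fails if it takes over 54 s, if anything falls off the work surface, if the arm or the gripper's body presses on something with over 40 N, if the wrist force passes 120 N, or if a joint passes its speed limit or range.

ROBOT

A 6-joint arm with a two-finger parallel gripper is mounted at the origin on the work surface. World frame = base frame: x ahead of the robot, y to its left, z up, the work surface at z = 0. Lengths are in m, angles in degrees, forces in N, time in s.
With the tool pointing down it reaches from about 0.25 to 0.725 m from the base axis. Payload 9.7 kg.
Tool frame: the origin (TCP) lies midway between the tips of the shut fingers; the grasp point (between the pads) lies bot.hold_point_z behind it (bot.hold_point_z is the distance from the TCP to the grasp point, in m); z points along the fingers, y is the line along which they close (so a half turn about z gives the same grasp; the last joint's range is limited). The gripper opens to 85 mm and grips with 20 to 120 N. Pads are 22 mm wide; open, the fingers measure 114 mm over their backs; the gripper's body (76 mm by 85 mm) begins 54 mm behind the grasp point. The pads swing forward as they close: fully open they stand 13 mm farther back than shut.
Start: joints at [0, 4.979, 10.078, 95.1, 0, 90], TCP at [0.55, -0, 0.231] pointing down, gripper open.
Joint ranges: [-179.16, 179.16], [-48.56, 103.87], [-65.8, 70.77], [-126.05, 130.52], [-82.76, 87.17], [-180, 180]. Speed limits (degrees/s): [127.2, 127.2, 147.25, 180, 180, 180].

INTERFACE

Orientations are given as [roll, pitch, yaw] about the fixed x, y, z axes, in that order (R = Rz(yaw) Ry(pitch) Rx(roll)).
In Python, from workcell import bot, camera, camera_model, ticket gives the robot as it stands.
- The arm moves only by the tool send_rows, never from a script. Its argument "targets" is text: rows parted by semicolons, each of 5 numbers parted by spaces: the shift along the tool's x, y, z in mm, then the turn about the tool's z in degrees, then the closure in counts, from 0 (fully open) to 255 (shut). A call has 1 to 20 rows; each row is the pose to reach, as a shift and turn from the pose commanded when the call began, along the tool's axes at that moment; what a row does not reach only later rows make up. A row lasts 1/8 s, in which the tool goes at most 62.5 mm and 10.7 degrees, less where a joint would pass 70% of its speed; a pose out of reach is approached as far as the arm can. A call with a gripper value outside its range is refused whole. The fingers move at their own pace and stop on an object; "newtons" is the grip in N (left out, the last holds). Time passes only in rows, so rows that repeat a pose let the fingers close. It gives the time, the measured TCP pose, the force, the opening and the grip force at its end, in the units of the state.
- bot.get_obs(): the state, without advancing time (a new reading comes with each control period).
- camera(name): name is "scene" or "side" or "wrist"; returns the picture (400x640x3 uint8, blue, green, red); there is no depth.
- camera_model(name): a dict with "K" (3x3 intrinsics, pixels), "pose" (4x4, takes a point from camera to world coordinates); the wrist camera has in their place "T_tool_cam" (4x4, takes a point from camera to tool coordinates, whose origin is the TCP and whose axes are the flange's). Camera axes: x right, y down, z forward; pixel columns grow to the right and rows downward; lengths in m; the calibration is good to about 2 mm. The wrist camera is an equidistant fisheye: a pixel r from the principal point sees the ray r / f radians off the axis. A picture is of the moment at which its call begins: read the wrist's pose just before it. camera_model takes no time and is no camera call.
- ticket.job_done(): hands the job in; it is judged then, once.
The state is a dict: "time": time; "q": joint angles; "qd": joint speeds; "joint_efforts": joint torques, N m; "ee_pos": TCP position; "tcp_rot": TCP orientation; "wrist_force": force on the tool from outside, world axes, zero at the start; "torque": the same for the moment, N m; "opening": finger opening in m; "grasp_force": force on a finger pad.
Only numpy, scipy, OpenCV 4.12 (cv2) and the standard library are available. Lean on these libraries where they do the work, as an engineer would, in place of code of your own. Each camera call takes 0.05 s, during which the arm holds its last target. There are 200 camera calls.

## Working session

There is one attempt and no reset: what is moved stays moved. The work goes in short steps, Python scripts to look and compute and a tool call to move; the robot and the scene stay as the last step left them, time stands still between calls to the robot, and variables do not carry over. Pictures are saved under pics/ and viewed, at most 10 in all, crops included, and the job is handed in when it is done.

Besides the shell and the picture viewer there is one more tool, called after "Emit:" as name(argument=value, ...) on one line, values as JSON. send_rows: Moves the arm, as the interface text tells. Its arguments: {"type":"object","properties":{"targets":{"type":"string"},"newtons":{"type":"number"}},"required":["targets"]}

```bash
ls; mkdir -p pics; python3 - <<'E'
from workcell import bot,camera,camera_model,ticket
import cv2,numpy as np
np.set_printoptions(precision=4,suppress=True)
print(bot.get_obs(), bot.hold_point_z)
for n in ("scene","side","wrist"):
    im=camera(n); cv2.imwrite(f"pics/{n}0.png",im); print(n,camera_model(n))
E
```

```text
pics
{'time': 0.0, 'q': array([-0.002 ,  5.0115, 10.0336, 95.0987, -0.    , 90.001 ]), 'qd': array([-0.0451,  0.0681,  0.0494, -0.0391,  0.0944, -0.0048]), 'joint_efforts': array([  0.0008, -52.0392,  46.4803,   0.0164,   0.    ,  -0.0001]), 'ee_pos': array([ 0.5498, -0.    ,  0.2306]), 'tcp_rot': array([-179.9234,    0.    ,   89.997 ]), 'wrist_force': array([-0.0394, -0.0237,  0.7088]), 'torque': array([-0.0221,  0.0067,  0.0607]), 'grasp_force': 0.0, 'opening': 0.08539515322756557} 0.0187
scene {'K': array([[373.8435,   0.    , 318.1781],
       [  0.    , 373.8435, 198.2362],
       [  0.    ,   0.    ,   1.    ]]), 'pose': array([[ 0.8239,  0.4055, -0.3959,  0.9259],
       [ 0.5666, -0.5811,  0.5842, -0.6575],
       [ 0.0068, -0.7057, -0.7085,  0.8316],
       [ 0.    ,  0.    ,  0.    ,  1.    ]])}
side {'K': array([[432.7464,   0.    , 310.7834],
       [  0.    , 432.7464, 201.4796],
       [  0.    ,   0.    ,   1.    ]]), 'pose': array([[ 0.8235, -0.3089,  0.4758, -0.0739],
       [-0.5672, -0.4624,  0.6815, -0.8578],
       [ 0.0095, -0.8311, -0.556 ,  0.8058],
       [ 0.    ,  0.    ,  0.    ,  1.    ]])}
wrist {'K': array([[309.7069,   0.    , 318.2183],
       [  0.    , 309.7069, 201.7186],
       [  0.    ,   0.    ,   1.    ]]), 'T_tool_cam': array([[-0.0002, -0.9635, -0.2676,  0.0669],
       [ 1.    , -0.0001, -0.0001,  0.0002],
       [ 0.0001, -0.2676,  0.9635, -0.1429],
       [ 0.    ,  0.    ,  0.    ,  1.    ]])}
```

View pics/scene0.png

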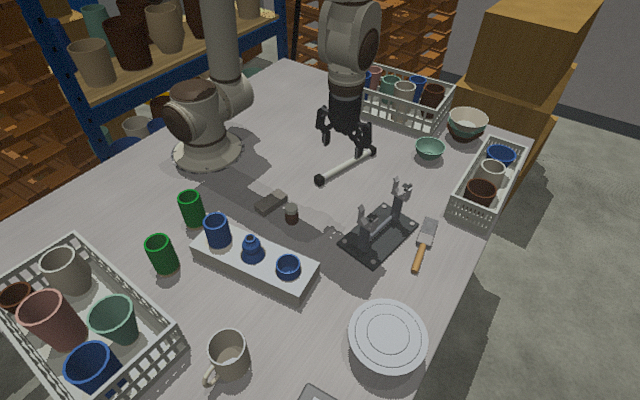

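View pics/side0.png

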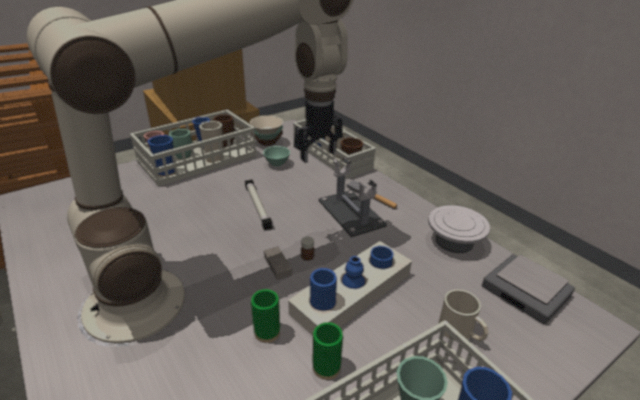

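View pics/wrist0.png

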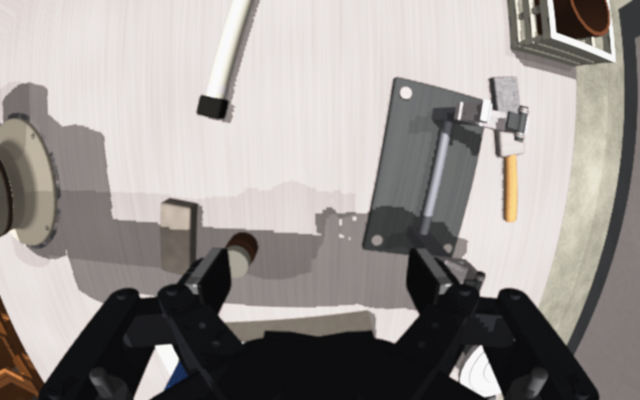

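The scene view shows:
- The lamp with its bumpers at (319,180) and (373,151).
- The stand at (380,225).
- The tray at (255,262), holding a tall blue pot at (217,230), the gourd at (252,247) and the cup at (288,266).
- The jar at (291,213) and the stone at (270,202).
- Green lookalikes at (191,207) and (161,253), which are not meant.

The side view agrees, with the planter at (322,287). The wrist view shows the plate, with screws at (405,92), (376,240) and (447,248).

```bash
cat > h.py <<'E'
import numpy as np,cv2
from scipy.spatial.transform import Rotation as R
from workcell import bot,camera,camera_model,ticket
np.set_printoptions(precision=4,suppress=True)
def tool():
    o=bot.get_obs();T=np.eye(4);T[:3,:3]=R.from_euler('xyz',o['tcp_rot'],degrees=True).as_matrix();T[:3,3]=o['ee_pos'];return T
def ray(n,p,Tt=None):
    m=camera_model(n);K=m['K'];u=(p[0]-K[0,2])/K[0,0];v=(p[1]-K[1,2])/K[1,1]
    if n=='wrist':
        r=np.hypot(u,v);d=np.array([np.sin(r)*u/r,np.sin(r)*v/r,np.cos(r)]);P=(tool() if Tt is None else Tt)@m['T_tool_cam']
    else: d=np.array([u,v,1.]);d/=np.linalg.norm(d);P=m['pose']
    return P[:3,3],P[:3,:3]@d
def plane(n,p,z,Tt=None):
    o,d=ray(n,p,Tt);return o+d*(z-o[2])/d[2]
def tri(*rs):
    A=sum(np.eye(3)-np.outer(d,d) for o,d in rs);b=sum((np.eye(3)-np.outer(d,d))@o for o,d in rs);return np.linalg.solve(A,b)
E
python3 - <<'E'
from h import *
print('lamp ends scene',plane('scene',(319,180),.015),plane('scene',(373,151),.015))
print('lamp ends side',plane('side',(250,184),.015),plane('side',(267,223),.015))
print('lamp wrist near end',plane('wrist',(213,106),.015))
for p in ((405,92),(376,240),(447,248)): print('screw',plane('wrist',p,.012))
for p in ((395,77),(364,247)): print('corner',plane('wrist',p,.012))
# blue rims
for n in('scene','side'):
    im=cv2.imread(f'pics/{n}0.png');hsv=cv2.cvtColor(im,cv2.COLOR_BGR2HSV)
    m=cv2.inRange(hsv,(105,100,40),(125,255,255))
    k,l,s,c=cv2.connectedComponentsWithStats(m)
    for i in range(1,k):
        if s[i,4]>80: print(n,s[i],c[i],plane(n,c[i],.06))
cr=np.hstack([cv2.resize(cv2.imread('pics/scene0.png')[195:295,180:310],None,fx=3,fy=4,interpolation=3)[:400,:390],cv2.resize(cv2.imread('pics/side0.png')[230:330,280:400],None,fx=3.3,fy=4,interpolation=3)])
cv2.imwrite('pics/crop1.png',cr)
E
```

```text
lamp ends scene [0.4246 0.0861 0.015 ] [0.4951 0.3207 0.015 ]
lamp ends side [0.4887 0.3197 0.015 ] [0.4245 0.0885 0.015 ]
lamp wrist near end [0.425  0.0851 0.015 ]
screw [0.6519 0.1005 0.012 ]
screw [ 0.6235 -0.0842  0.012 ]
screw [ 0.7245 -0.0987  0.012 ]
corner [0.6396 0.1179 0.012 ]
corner [ 0.6084 -0.0938  0.012 ]
scene [  16    0  193  163 4397] [99.232  82.5163] [-0.6418  0.0175  0.06  ]
scene [ 68   0  30  12 145] [80.2552  3.4483] [-1.6032  0.519   0.06  ]
scene [238   0  49  60 851] [268.255   31.9777] [-0.4125  0.8384  0.06  ]
scene [409  75  18  28 225] [417.6578  85.5644] [0.4592 0.764  0.06  ]
scene [147 118  19  16 175] [155.4857 124.56  ] [-0.1987 -0.0481  0.06  ]
scene [487 144  30  22 404] [501.1782 153.1807] [0.8744 0.5016 0.06  ]
scene [202 212  29  37 702] [216.5641 229.4145] [ 0.3382 -0.2746  0.06  ]
scene [242 234  23  30 443] [251.7765 250.3589] [ 0.4622 -0.2732  0.06  ]
scene [276 254  24  27 449] [287.8597 266.7082] [ 0.5685 -0.2601  0.06  ]
scene [  62  340   60   55 1835] [ 89.8807 365.218 ] [ 0.3871 -0.6735  0.06  ]
side [193 118  16  22 101] [198.6535 124.4356] [0.5028 0.797  0.06  ]
side [148 136  25  17 298] [160.2785 143.0369] [0.3116 0.7124 0.06  ]
side [371 247  21  21 374] [381.2086 256.992 ] [ 0.5694 -0.26    0.06  ]
side [343 256  21  32 458] [353.4148 273.7686] [ 0.4692 -0.2684  0.06  ]
side [310 268  26  42 909] [322.7866 288.2871] [ 0.3769 -0.2662  0.06  ]
side [ 460  367   52   33 1354] [484.3021 385.3139] [ 0.482  -0.6455  0.06  ]
```

View pics/crop1.png

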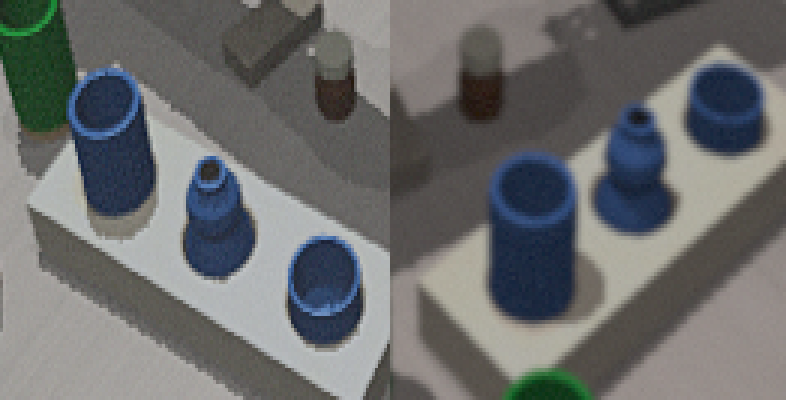

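The crop confirms that the tall straight blue pot at the left end of the tray (scene (217,230), side (323,288)) is the planter: it is blue and the tallest. The gourd is in the middle pocket and the short cup at the right. The green ones are ruled out by colour. Next I move above the lamp.

Emit:
send_rows(targets="50 -23 25 8 0;100 -46 50 16 0;150 -70 75 16 0;204 -91 100 16 0;204 -91 110 16 0;204 -91 110 16 0;204 -91 110 16 0")

```text
time: 1.02
ee_pos: [0.4598, 0.2031, 0.122]
tcp_rot: [180.0, -0.0, 73.9]
wrist_force: [-0.4, 0.2, 1.1]
opening: 0.0858
grasp_force: 0.0
```

```bash
python3 - <<'E'
from h import *
print(tool(),bot.get_obs()['q'])
im=camera('wrist');cv2.imwrite('pics/w1.png',im)
print('planter',tri(ray('scene',(214.7,220.5)),ray('side',(323,276.8))),plane('scene',(214.7,220.5),.125),plane('side',(323,276.8),.125))
E
```

```text
[[ 0.2771  0.9608  0.0008  0.4598]
 [ 0.9608 -0.2771  0.0001  0.2031]
 [ 0.0003  0.0007 -1.      0.122 ]
 [ 0.      0.      0.      1.    ]] [ 23.8457  -2.3159  -9.4351  82.836   -0.0123 129.9323]
planter [ 0.3606 -0.2871  0.1224] [ 0.3627 -0.2887  0.125 ] [ 0.3589 -0.2891  0.125 ]
```

View pics/w1.png

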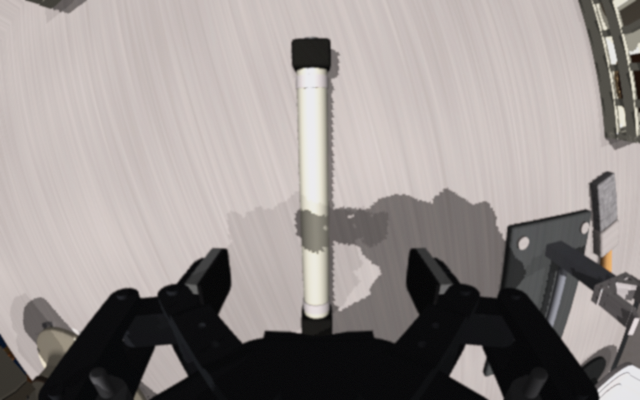

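The lamp is centred between the fingers. The tube runs from (312,70) to (317,316), and the far bumper spans rows 38–69.

```bash
python3 - <<'E'
from h import *
im=cv2.imread('pics/w1.png');g=cv2.cvtColor(im,cv2.COLOR_BGR2HSV)
T=tool()
pts=[]
for p in ((312.5,69),(317,316)):
    w=plane('wrist',p,.022); t=np.linalg.inv(T)@np.r_[w,1]; print(w,t[:3]*1000)
gray=cv2.cvtColor(im,cv2.COLOR_BGR2GRAY)
for r in (100,150,260,290):
    gx=np.diff(cv2.GaussianBlur(im[r],(1,5),0).astype(float).sum(1)); seg=gx[280:350]; a=280+seg[:35].argmax()+.5
    m=np.where(im[r,280:350].min(1)>195)[0]+280
    w=plane('wrist',((m.min()+m.max())/2,r),.020); t=np.linalg.inv(T)@np.r_[w,1]; print(r,m.min(),m.max(),t[:3]*1000)
E
```

```text
[0.4854 0.3058 0.022 ] [105.6641  -4.0483 100.1832]
[0.4276 0.094  0.022 ] [-113.8801   -0.8439  100.0438]
100 287 349 [ 81.125    0.1854 102.1713]
150 282 349 [ 41.4488  -1.8045 102.1437]
260 306 321 [-54.1189  -3.8086 102.0798]
290 307 321 [-85.2314  -3.5503 102.0598]
```

Emit:
send_rows(targets="-4 -2 40 -1 0;-4 -2 80 -1 0;-4 -2 105 -1 0;-4 -2 116 -1 0;-4 -2 116 -1 0;-4 -2 116 -1 120;-4 -2 116 -1 200;-4 -2 116 -1 255;-4 -2 116 -1 255;-4 -2 116 -1 255;-4 -2 116 -1 255;-4 -2 116 -1 255", newtons=60)

```text
time: 2.58
ee_pos: [0.4563, 0.2009, 0.006]
tcp_rot: [180.0, -0.0, 75.0]
wrist_force: [0.2, -0.4, 6.4]
opening: 0.0221
grasp_force: 58.8
```

Emit:
send_rows(targets="0 0 -40 0 255;0 0 -90 0 255;0 0 -140 0 255;0 0 -190 0 255;-20 40 -215 0 255;-45 90 -215 -2 255;-70 140 -215 -4 255;-95 190 -215 -6 255;-120 240 -215 -6.6 255;-133 276 -215 -6.6 255;-133 276 -215 -6.6 255;-133 276 -215 -6.6 255;-133 276 -215 -6.6 255")

```text
time: 4.2
ee_pos: [0.6876, 0.0016, 0.2209]
tcp_rot: [180.0, -0.0, 81.7]
wrist_force: [-0.3, -0.5, -0.6]
opening: 0.0221
grasp_force: 59.7
```

```bash
python3 - <<'E'
from h import *
print(tool(),bot.get_obs()['wrist_force'],bot.get_obs()['opening'])
ims=[camera(n) for n in('wrist','scene','side')]
for n,i in zip('wst',ims): cv2.imwrite(f'pics/{n}2.png',i)
cv2.imwrite('pics/c2.png',np.hstack([ims[0][:,200:600],cv2.resize(ims[1][120:270,300:450],(400,400),interpolation=3)]))
E
```

```text
[[ 0.1451  0.9894  0.0004  0.6876]
 [ 0.9894 -0.1451  0.0001  0.0016]
 [ 0.0002  0.0004 -1.      0.2209]
 [ 0.      0.      0.      1.    ]] [-0.2656 -0.4817 -0.5933] 0.0220969607460451
```

View pics/c2.png

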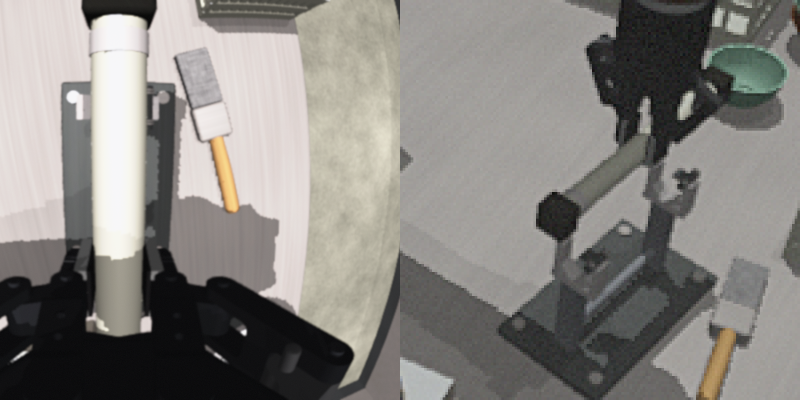

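The lamp is held over the stand. The +y fork's prongs show either side of the tube, and the wrist view shows plate screws at (272,97) and (362,98).

```bash
python3 - <<'E'
from h import *
T=tool();Ti=np.linalg.inv(T)
for p,z in (((272,97),.012),((362,98),.012),((262,84),.012),((375,84),.012),((262,245),.012),((318,36),.23),((318,320),.23),((317,300),.23)):
    w=plane('wrist',p,z);print(p,w,(Ti@np.r_[w,1])[:3]*1000)
im=cv2.imread('pics/w2.png')
for r in (60,120,180,230):
    g=im[r].min(1).astype(int); m=np.where(g[285:350]>190)[0]+285; print(r,m.min(),m.max())
E
```

```text
(272, 97) [0.65   0.0996 0.012 ] [ 91.5415 -51.7706 209.0319]
(362, 98) [0.75   0.0836 0.012 ] [ 90.2899  49.5111 209.1244]
(262, 84) [0.641  0.1166 0.012 ] [107.0234 -63.1575 209.024 ]
(375, 84) [0.7671 0.0981 0.012 ] [107.0432  64.3324 209.1406]
(262, 245) [ 0.606  -0.0743  0.012 ] [-86.9139 -70.0456 208.987 ]
(318, 36) [0.7029 0.1036 0.23  ] [103.2253   0.1704  -8.9188]
(318, 320) [ 0.6827 -0.0336  0.23  ] [-35.5021   0.123   -8.9408]
(317, 300) [ 0.6841 -0.0206  0.23  ] [-22.417   -0.3817  -8.9392]
60 285 349
120 294 340
180 294 339
230 296 338
```

Emit:
send_rows(targets="0 0 25 0 255;0 0 45 0 255;0 0 55 0 255;0 0 62 0 255;0 0 68 0 255;0 0 74 0 255;0 0 80 0 255;0 0 86 0 255;0 0 92 0 255;0 0 96 0 255;0 0 99 0 255;0 0 99 0 255")

```text
time: 5.85
ee_pos: [0.6874, 0.001, 0.1219]
tcp_rot: [-179.9, -0.0, 81.6]
wrist_force: [-6.4, 2.0, 1.3]
opening: 0.0218
grasp_force: 60.1
```

```bash
python3 - <<'E'
from h import *
ims=[camera(n) for n in('scene','side')]
cv2.imwrite('pics/c3.png',np.hstack([cv2.resize(i,(400,400),interpolation=3) for i in (ims[0][150:270,340:440],ims[1][140:240,310:410])]))
E
```

```text
(no output)
```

View pics/c3.png

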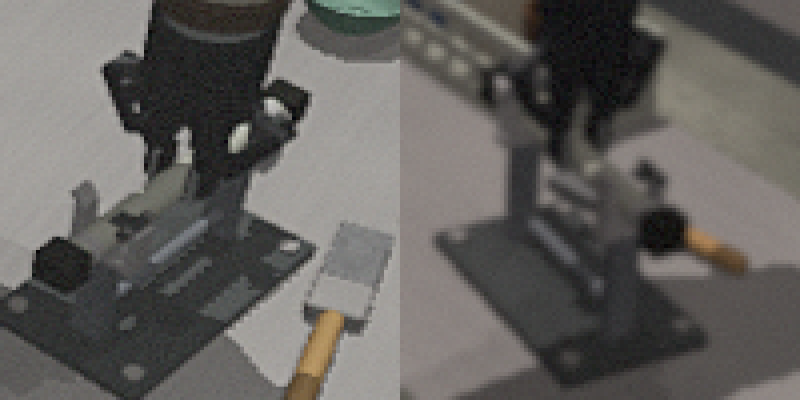

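The tube is down in both forks, but I can't tell from this whether the jaws have shut. I'll press a little deeper and watch the force.

Emit:
send_rows(targets="0 0 1 0 255;0 0 2 0 255;0 0 3 0 255;0 0 3 0 255")

```text
time: 6.45
ee_pos: [0.6875, 0.001, 0.1217]
tcp_rot: [179.9, -0.0, 81.6]
wrist_force: [-12.7, 2.0, 14.6]
opening: 0.022
grasp_force: 62.0
```

Emit:
send_rows(targets="0 0 2 0 255;0 0 4 0 255;0 0 4 0 255;0 0 4 0 255")

```text
time: 6.95
ee_pos: [0.6876, 0.001, 0.1214]
tcp_rot: [179.7, -0.1, 81.6]
wrist_force: [-22.1, 2.1, 34.6]
opening: 0.0219
grasp_force: 64.1
```

Emit:
send_rows(targets="0 -1 -4 0 255;0 -1 -5 0 255;0 -1 -5 0 200;0 -1 -5 0 100;0 -1 -5 0 0;0 -1 -5 0 0;0 -1 -5 0 0;0 -1 -5 0 0;0 -1 -5 0 0;0 -1 -30 0 0;0 -1 -70 0 0;0 -1 -120 0 0;0 -1 -150 0 0;-80 -60 -150 0 0;-80 -120 -150 0 0;-80 -120 -150 0 0")

```text
time: 8.95
ee_pos: [0.555, -0.0616, 0.2645]
tcp_rot: [-180.0, 0.0, 81.5]
wrist_force: [0.9, -0.7, 1.7]
opening: 0.0855
grasp_force: 0.0
```

```bash
python3 - <<'E'
from h import *
T=tool();print(T)
ims=[camera(n) for n in('scene','side','wrist')]
for n,i in zip('stw',ims): cv2.imwrite(f'pics/{n}4.png',i)
cv2.imwrite('pics/c4.png',np.hstack([cv2.resize(i,(400,400),interpolation=3) for i in (ims[0][160:260,340:440],ims[1][140:240,310:410])]))
cv2.imwrite('pics/w4.png',ims[2])
E
```

```text
[[ 0.1474  0.9891 -0.0004  0.555 ]
 [ 0.9891 -0.1474 -0.     -0.0616]
 [-0.0001 -0.0004 -1.      0.2645]
 [ 0.      0.      0.      1.    ]]
```

View pics/c4.png

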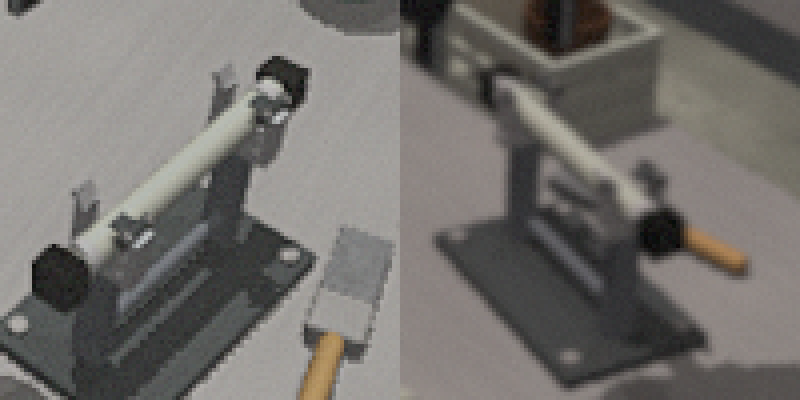

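Both jaws appear as bright flaps over the tube, at (130,232) and (268,105) in the left half. The bumpers lie just outside the forks. I'll triangulate the lamp's height.

```bash
python3 - <<'E'
from h import *
a=tri(ray('scene',(355,230)),ray('side',(375.5,198)));b=tri(ray('scene',(410.2,180.5)),ray('side',(331.8,160.5)))
print(a,b,(a+b)/2,np.linalg.norm(a-b))
s=np.array([.6873,.0005,.130]);u=np.array([np.sin(np.radians(8.5)),np.cos(np.radians(8.5)),0])
def proj(n,p):
    m=camera_model(n);c=np.linalg.inv(m['pose'])@np.r_[p,1];return (m['K']@c[:3]/c[2])[:2]
for n in('scene','side'):
    for k in(-.121,.121): print(n,proj(n,s+k*u))
for p in((214.7,220.5),):print(plane('scene',p,.125))
o=bot.get_obs();print(o['q'])
E
```

```text
[ 0.6692 -0.1163  0.1286] [0.7023 0.134  0.1252] [0.6858 0.0089 0.1269] 0.25251317099209725
scene [354.5573 230.2729]
scene [409.5697 181.5664]
side [376.354  198.1522]
side [335.4378 161.2952]
[ 0.3627 -0.2887  0.125 ]
[-6.257   7.2798 16.4054 99.0183  0.0023 92.1848]
```

View pics/w4.png

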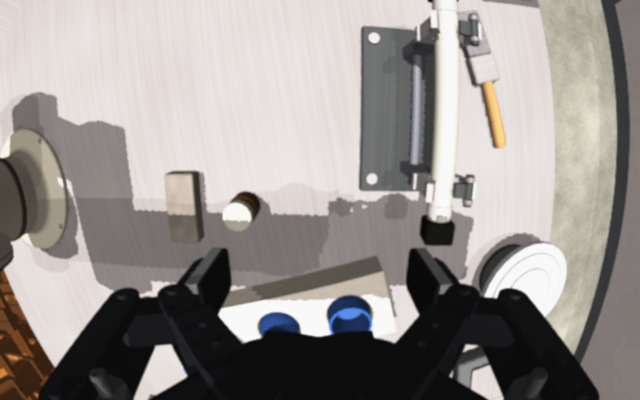

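The lamp is home: the triangulated and predicted bumper pixels agree to about a pixel, and both jaws sit over the tube, at (435,35) and (445,190) in the wrist view.

Rows can't tilt the tool. My plan is to tip the planter on the bare bench, pivoting it on its foot edge, then regrip it lying down and lift it horizontally. First I take a near look at it.

Emit:
send_rows(targets="-23 -8 0 -10.6 0;-46 -16 0 -21.2 0;-70 -25 0 -31.8 0;-95 -34 0 -42.4 0;-120 -43 0 -53 0;-145 -52 0 -63.6 0;-170 -60 0 -74.2 0;-195 -70 0 -84.8 0;-215 -76 0 -95.4 0;-230 -82 0 -105.5 0;-230 -82 0 -105.5 0;-230 -82 0 -105.5 0")

```text
time: 10.6
ee_pos: [0.4438, -0.2761, 0.2641]
tcp_rot: [180.0, -0.0, -173.1]
wrist_force: [-0.2, 0.4, 0.5]
opening: 0.0854
grasp_force: 0.0
```

```bash
python3 - <<'E'
from h import *
for n,p,z in(('scene',(190,195),.1),('scene',(158,240),.1),('side',(265,296),.1),('side',(327,330),.1)): print('green rim',plane(n,p,z))
T=tool();print(T,bot.get_obs()['q'])
im=camera('wrist');cv2.imwrite('pics/w5.png',im)
E
```

```text
green rim [ 0.2181 -0.2475  0.1   ]
green rim [ 0.2746 -0.4015  0.1   ]
green rim [ 0.2331 -0.2457  0.1   ]
green rim [ 0.291  -0.3978  0.1   ]
[[-0.9928 -0.1198 -0.0001  0.4438]
 [-0.1198  0.9928  0.0004 -0.2761]
 [ 0.0001  0.0004 -1.      0.2641]
 [ 0.      0.      0.      1.    ]] [-31.8929   2.0863  10.7161  98.6469   0.013  -38.7749]
```

View pics/w5.png

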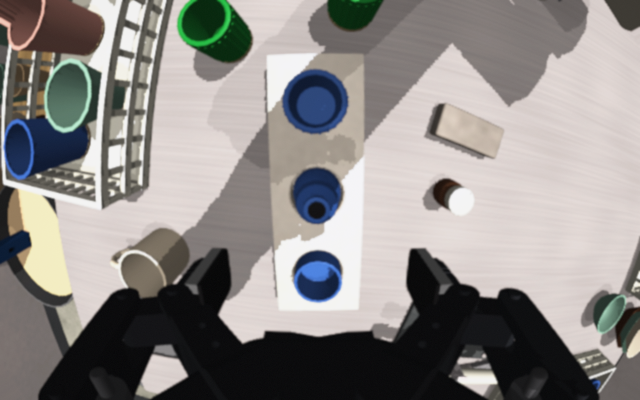

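The planter's rim is at (315,101), the gourd's mouth at (316,210) and the cup at (318,275). The tray is aligned with the tool. The green pots at (215,28) and (355,5) are well clear of the grip.

```bash
python3 - <<'E'
from h import *
im=cv2.imread('pics/w5.png');hsv=cv2.cvtColor(im,cv2.COLOR_BGR2HSV)
m=cv2.inRange(hsv,(100,90,30),(130,255,255))[60:145,270:365]
c=max(cv2.findContours(m,0,2)[0],key=cv2.contourArea);e=cv2.fitEllipse(cv2.convexHull(c));print(e)
p=(e[0][0]+270,e[0][1]+60);T=tool();Ti=np.linalg.inv(T)
for q in(p,(315,101)):
    w=plane('wrist',q,.125);print(q,w,(Ti@np.r_[w,1])[:3]*1000)
for q,z in(((440,130),.028),((184,207),.028)):pass
print('stone',plane('wrist',(468,130),.028),'jar',plane('wrist',(459,200),.06),'bowl',plane('wrist',(612,312),.05))
E
```

```text
((44.77737045288086, 41.11598587036133), (62.90618896484375, 64.05728149414062), 72.04727935791016)
(314.77737045288086, 101.11598587036133) [ 0.3618 -0.2898  0.125 ] [ 82.9378  -3.8965 139.1217]
(315, 101) [ 0.3617 -0.2896  0.125 ] [ 83.0433  -3.6968 139.1218]
stone [ 0.3602 -0.0886  0.028 ] jar [ 0.4488 -0.0991  0.06  ] bowl [0.6504 0.4127 0.05  ]
```

Emit:
send_rows(targets="45 -2 20 0 0;83 -4 50 0 0;83 -4 80 0 0;83 -4 120 0 0;83 -4 155 0 0;83 -4 172 0 0;83 -4 179 0 0;83 -4 179 0 0;83 -4 179 0 100;83 -4 179 0 200;83 -4 179 0 255;83 -4 179 0 255;83 -4 179 0 255;83 -4 179 0 255", newtons=50)

```text
time: 12.4
ee_pos: [0.3618, -0.2908, 0.0868]
tcp_rot: [-179.9, 0.1, -172.9]
wrist_force: [-0.3, 2.7, 6.3]
opening: 0.0599
grasp_force: 53.4
```

Emit:
send_rows(targets="0 0 -20 0 255;0 0 -50 0 255;0 0 -90 0 255;0 0 -130 0 255;0 0 -150 0 255;-10 20 -155 0 255;-28 60 -155 1 255;-47 100 -155 2 255;-70 150 -155 3 255;-94 200 -155 4 255;-117 250 -155 5 255;-140 300 -155 6 255;-163 350 -155 7 255;-180 385 -155 7 255;-188 401 -155 7 255;-188 401 -155 7 255;-188 401 -155 7 255")

```text
time: 14.52
ee_pos: [0.498, 0.1296, 0.2405]
tcp_rot: [-180.0, -0.0, -179.9]
wrist_force: [-0.9, 0.4, -3.4]
opening: 0.0599
grasp_force: 55.4
```

Emit:
send_rows(targets="0 0 50 0 255;0 0 100 0 255;0 0 140 0 255;0 0 158 0 255;0 0 166 0 255;0 0 169 0 255;0 0 170 0 255;0 0 170 0 255")

```text
time: 15.52
ee_pos: [0.499, 0.1307, 0.0718]
tcp_rot: [180.0, 0.1, -179.9]
wrist_force: [-0.5, -0.8, 4.6]
opening: 0.0597
grasp_force: 55.9
```

Emit:
send_rows(targets="0 0 1 0 255;0 0 2 0 255;6 0 1 0 255;12 0 0 0 255;18 0 -1 0 255;24 0 -2 0 255;30 0 -2 0 255;36 0 -2 0 255;44 0 -1 0 255;52 0 0 0 255;52 0 0 0 255", newtons=20)

```text
time: 16.9
ee_pos: [0.4467, 0.1309, 0.0718]
tcp_rot: [179.9, 0.2, -179.9]
wrist_force: [1.5, 0.9, 8.8]
opening: 0.0601
grasp_force: 56.3
```

```bash
python3 - <<'E'
from h import *
ims=[camera(n) for n in('scene','side')]
cv2.imwrite('pics/c6.png',np.hstack([cv2.resize(i,(400,400),interpolation=3) for i in (ims[0][80:230,240:390],ims[1][130:280,180:330])]))
E
```

```text
(no output)
```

View pics/c6.png

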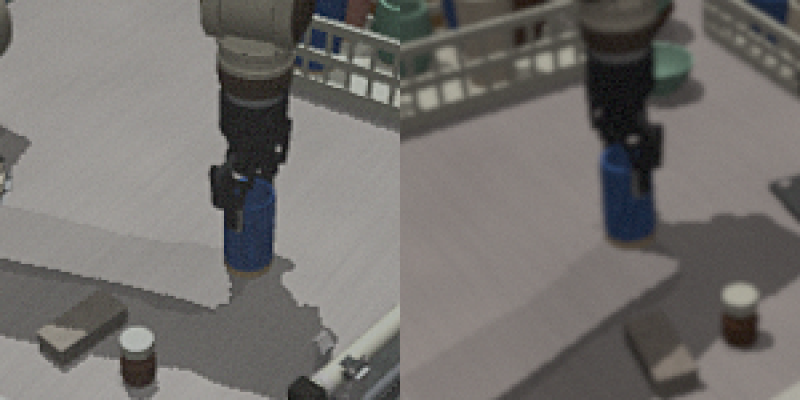

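The grip force stayed at 56 N and the planter slid upright on the bench without tipping. Instead I'll push its lower side against the top edge of the empty end of the fixed tray, so that it pivots in the pads. First I carry it to the tray's +y edge at the empty pocket.

Emit:
send_rows(targets="0 0 -40 0 255;0 0 -90 0 255;0 0 -140 0 255;10 -30 -150 10.5 255;22 -70 -150 21 255;34 -110 -150 31.5 255;47 -150 -150 42 255;60 -190 -150 52.5 255;72 -230 -150 63 255;84 -270 -150 73.5 255;95 -300 -150 83 255;101 -321 -150 83 255;101 -321 -110 83 255;101 -321 -60 83 255;101 -321 -30 83 255;101 -321 -30 83 255;101 -321 -30 83 255", newtons=50)

```text
time: 19.12
ee_pos: [0.3459, -0.1907, 0.1015]
tcp_rot: [180.0, 0.0, 97.1]
wrist_force: [-0.4, -0.5, -3.2]
opening: 0.0597
grasp_force: 56.2
```

```bash
cat > pot.py <<'E'
from h import *
def pot(tag):
    for n in('scene','side'):
        im=camera(n);cv2.imwrite(f'pics/{tag}_{n}.png',im)
        m=cv2.inRange(cv2.cvtColor(im,cv2.COLOR_BGR2HSV),(105,90,30),(128,255,255))
        k,l,s,c=cv2.connectedComponentsWithStats(m)
        for i in range(1,k):
            if s[i,4]>150 and 180<c[i][0]<480 and c[i][1]>100:
                r=cv2.minAreaRect(cv2.findContours((l==i).astype('uint8'),0,2)[0][0]);print(n,s[i],c[i],r)
E
python3 - <<'E'
from pot import *
pot('a');print(tool(),bot.get_obs()['q'])
E
```

```text
scene [225 185  27  39 641] [237.2496 205.4415] ((238.34906005859375, 203.97169494628906), (39.697200775146484, 21.290884017944336), 74.05460357666016)
scene [242 234  23  30 452] [251.7987 250.5708] ((253.0, 248.5), (29.0, 22.0), 90.0)
scene [276 254  24  27 491] [287.6334 266.831 ] ((287.5, 267.0), (26.0, 23.0), 90.0)
side [283 242  24  46 845] [295.5846 265.987 ] ((294.5618591308594, 264.63916015625), (22.431385040283203, 45.089805603027344), 2.6025619506835938)
side [371 247  21  21 382] [381.1518 256.9555] ((381.0, 257.0), (20.0, 20.0), 90.0)
side [343 258  21  30 447] [353.6264 274.6085] ((353.0, 272.5), (20.0, 29.0), 0.0)
[[-0.1237  0.9923  0.0019  0.3464]
 [ 0.9923  0.1237 -0.001  -0.191 ]
 [-0.0012  0.0018 -1.      0.1019]
 [ 0.      0.      0.      1.    ]] [-28.873  -17.2478 -24.5403  82.5846   0.0036  54.0217]
```

Emit:
send_rows(targets="-10 0 0 0 255;-16 0 0 0 255;-22 0 0 0 255;-28 0 0 0 255;-34 0 0 0 255;-40 0 0 0 255;-45 0 0 0 255;-45 0 0 0 255")

```text
time: 20.23
ee_pos: [0.3517, -0.235, 0.1012]
tcp_rot: [179.9, -0.1, 97.1]
wrist_force: [-0.5, 8.2, 5.7]
opening: 0.0599
grasp_force: 56.7
```

```bash
python3 - <<'E'
from pot import *
pot('b')
E
```

```text
scene [215 194  34  33 460] [229.6696 211.6435] ((230.10415649414062, 211.51611328125), (37.72423553466797, 20.89703369140625), 30.5792236328125)
scene [242 234  22  30 452] [251.8473 250.5951] ((252.5, 248.5), (29.0, 21.0), 90.0)
scene [276 254  24  27 481] [287.8628 266.7963] ((287.5, 267.0), (26.0, 23.0), 90.0)
side [371 247  21  21 382] [381.1571 256.945 ] ((381.0, 257.0), (20.0, 20.0), 90.0)
side [287 250  32  42 664] [304.3268 271.381 ] ((303.96026611328125, 271.37261962890625), (22.466079711914062, 42.74846649169922), 38.990997314453125)
side [343 258  22  30 440] [353.6023 274.5636] ((355.2162170410156, 273.79730224609375), (20.880096435546875, 28.305767059326172), 17.10272979736328)
```

It works: the planter rotates in the pads with about 10 N of push. I continue along the arc.

Emit:
send_rows(targets="-5 0 2 0 255;-10 0 5 0 255;-15 0 8 0 255;-20 0 11 0 255;-25 0 14 0 255;-30 0 17 0 255;-35 0 21 0 255;-40 0 25 0 255;-45 0 30 0 255;-50 0 34 0 255;-53 0 37 0 255;-53 0 37 0 255")

```text
time: 21.82
ee_pos: [0.3588, -0.2891, 0.0646]
tcp_rot: [179.9, 0.1, 97.1]
wrist_force: [0.9, 0.8, 6.6]
opening: 0.0598
grasp_force: 52.2
```

```bash
python3 - <<'E'
from pot import *
pot('c')
E
```

```text
scene [225 203  21  23 247] [236.498  211.3846] ((236.41891479492188, 211.98646545410156), (21.854557037353516, 15.80967903137207), 54.46232223510742)
scene [204 218  19  21 225] [212.8756 228.7067] ((213.25001525878906, 228.75001525878906), (22.62741470336914, 12.020814895629883), 45.0)
scene [242 234  22  30 465] [251.6903 250.2989] ((252.5, 248.5), (29.0, 21.0), 90.0)
scene [276 254  24  27 479] [287.6889 266.9436] ((287.5, 267.0), (26.0, 23.0), 90.0)
side [371 247  22  21 381] [381.1339 256.9081] ((381.5, 257.0), (20.0, 21.0), 90.0)
side [343 257  21  31 479] [353.238  273.7035] ((353.0, 272.0), (30.0, 20.0), 90.0)
side [289 264  19  23 198] [296.2222 273.0606] ((296.4536437988281, 273.32012939453125), (12.795024871826172, 23.306922912597656), 25.34617805480957)
side [315 274  19  25 330] [324.5152 286.7333] ((324.4093933105469, 286.986572265625), (16.05694580078125, 26.05157470703125), 34.99202346801758)
```

Emit:
send_rows(targets="0 0 0 0 255;0 0 0 0 255;0 0 0 0 255;3 0 -8 0 255;5 0 -20 0 255;5 0 -40 0 255;5 0 -70 0 255;5 0 -110 0 255;5 0 -150 0 255;5 0 -170 0 255;5 0 -170 0 255;5 0 -170 0 255", newtons=100)

```text
time: 23.42
ee_pos: [0.357, -0.2829, 0.2324]
tcp_rot: [-179.9, -0.0, 97.1]
wrist_force: [0.3, -1.0, -3.2]
opening: 0.0588
grasp_force: 107.8
```

```bash
python3 - <<'E'
from pot import *
pot('d');print(tool())
E
```

```text
scene [221 155  17  28 258] [229.8411 167.4612] ((229.5738983154297, 168.82591247558594), (15.311084747314453, 27.472230911254883), 4.573921203613281)
scene [191 166  21  24 319] [200.1223 178.5549] ((200.25003051757812, 178.75001525878906), (26.870054244995117, 14.849242210388184), 45.0)
scene [242 234  22  30 467] [251.6916 250.3448] ((252.5, 248.5), (29.0, 21.0), 90.0)
scene [276 254  24  27 485] [287.8392 266.8825] ((287.5, 267.0), (26.0, 23.0), 90.0)
side [286 210  19  25 208] [292.4952 223.4423] ((292.57025146484375, 224.3475341796875), (27.257789611816406, 13.198962211608887), 64.53665161132812)
side [314 213  21  27 419] [324.1551 226.7613] ((324.0, 226.0), (26.0, 20.0), 90.0)
side [371 247  21  21 382] [381.1204 256.8665] ((381.0, 257.0), (20.0, 20.0), 90.0)
side [343 257  21  31 468] [353.406  273.8932] ((353.0, 272.0), (30.0, 20.0), 90.0)
[[-0.1236  0.9923 -0.0015  0.3568]
 [ 0.9923  0.1236  0.0011 -0.2827]
 [ 0.0012 -0.0013 -1.      0.2321]
 [ 0.      0.      0.      1.    ]]
```

```bash
python3 - <<'E'
from h import *
a=tri(ray('scene',(229.8,167.5)),ray('side',(292.5,223.4)));b=tri(ray('scene',(200.1,178.6)),ray('side',(324.2,226.8)))
v=b-a;print(a,b,v,'tilt',np.degrees(np.arccos(v[2]/np.linalg.norm(v))))
from pot import *
for n in('scene','side'):  # clay foot colour
    im=cv2.imread(f'pics/d_{n}.png');x0,y0=((205,140),(270,190))[n=='side'];c=im[y0:y0+60,x0:x0+70]
    m=cv2.inRange(cv2.cvtColor(c,cv2.COLOR_BGR2HSV),(5,60,40),(25,255,255));k,l,s,ce=cv2.connectedComponentsWithStats(m)
    print(n,[(s[i],ce[i]+[x0,y0]) for i in range(1,k) if s[i,4]>8])
E
```

```text
[ 0.3417 -0.1913  0.221 ] [ 0.357  -0.2909  0.2665] [ 0.0152 -0.0996  0.0456] tilt 65.66922717035158
scene [(array([23, 13, 13, 22, 53], dtype=int32), array([236.2642, 160.6792]))]
side [(array([13, 17, 10, 13, 29], dtype=int32), array([286.1379, 212.6207]))]
```

Emit:
send_rows(targets="14 12 0 7 255;28 25 0 14 255;42 37 0 21 255;56 50 0 28 255;70 62 0 35 255;84 75 0 42 255;98 87 0 49 255;112 100 0 55 255;125 112 0 61 255;135 120 0 65 255;140 124 0 67 255;140 124 0 67 255;140 124 0 67 255;140 124 0 67 255")

```text
time: 25.28
ee_pos: [0.4627, -0.129, 0.2331]
tcp_rot: [-180.0, 0.0, 30.1]
wrist_force: [-0.6, -0.3, -2.7]
opening: 0.0588
grasp_force: 107.8
```

```bash
python3 - <<'E'
from pot import *
pot('e');T=tool();print(T)
for n in('scene','side'):
    im=cv2.imread(f'pics/e_{n}.png')
    m=cv2.inRange(cv2.cvtColor(im,cv2.COLOR_BGR2HSV),(5,60,40),(25,255,255));k,l,s,ce=cv2.connectedComponentsWithStats(m)
    print(n,[(s[i],ce[i]) for i in range(1,k) if s[i,4]>12 and 200<ce[i][0]<450 and 90<ce[i][1]<300])
E
```

```text
scene [285 147  37  34 853] [302.245  164.1794] ((301.6000061035156, 164.1999969482422), (36.68241882324219, 24.665767669677734), 18.434947967529297)
scene [242 234  23  30 470] [251.6511 250.2106] ((253.0, 248.5), (29.0, 22.0), 90.0)
scene [276 254  24  27 506] [287.7194 266.8617] ((287.5, 267.0), (26.0, 23.0), 90.0)
side [307 167  25  24 417] [318.8753 179.223 ] ((318.8000183105469, 180.10003662109375), (22.360679626464844, 22.807893753051758), 63.43495178222656)
side [371 246  22  22 391] [381.1944 256.9591] ((381.5, 256.5), (21.0, 21.0), 0.0)
side [343 256  21  32 479] [353.5762 273.4468] ((353.0, 271.5), (31.0, 20.0), 90.0)
[[ 0.8652  0.5014 -0.      0.4628]
 [ 0.5014 -0.8652  0.     -0.1289]
 [-0.     -0.     -1.      0.2333]
 [ 0.      0.      0.      1.    ]]
scene [(array([421,  82,  24,  25, 356], dtype=int32), array([432.4916,  93.9831])), (array([263,  98,   8,  11,  24], dtype=int32), array([267.5   , 101.9583])), (array([280,  99,   8,  10,  27], dtype=int32), array([283.8148, 102.6296])), (array([426, 113,   7,   6,  20], dtype=int32), array([428.4, 115.8])), (array([316, 159,  10,  24,  78], dtype=int32), array([321.5128, 170.7821])), (array([285, 212,  13,  13,  83], dtype=int32), array([291.4458, 218.3373])), (array([411, 243,  15,  31, 224], dtype=int32), array([418.1964, 258.125 ]))]
side [(array([213, 114,  22,  20, 167], dtype=int32), array([224.4611, 121.    ])), (array([340, 137,  23,  15, 224], dtype=int32), array([350.9152, 143.6741])), (array([380, 196,  17,  13, 103], dtype=int32), array([387.9806, 202.0388])), (array([302, 248,  12,  12,  97], dtype=int32), array([307.1959, 253.134 ]))]
```

```bash
python3 - <<'E'
from h import *
T=tool();h=T[:3,3]+[0,0,.023];a=T[:3,0]  # foot direction horizontal
f=plane
def vplane(n,p):
    o,d=ray(n,p);nn=T[:3,1];return o+d*((h-o)@nn)/(d@nn)
for A,B in(((321.5,170.8),(302.2,164.2)),((318,169.6),(286,159))):
    F,M=vplane('scene',A),vplane('scene',B);v=M-F;print(F,M,'tilt',np.degrees(np.arccos(v[2]/np.linalg.norm(v))))
E
```

```text
[ 0.5447 -0.0815  0.233 ] [ 0.5041 -0.105   0.2505] tilt 69.47880106237633
[ 0.5372 -0.0858  0.2362] [ 0.4707 -0.1244  0.2639] tilt 70.18510810281566
```

The tilt is about 70°. The foot is at about z = 0.22–0.23 m and 0.19 m from the lamp, and the grip is steady at 108 N. I hand in.

```bash
python3 -c "
from workcell import ticket
print(ticket.job_done())"
```

```text
the job is handed in; nothing more can be done
None
```

I handed the job in at about 25 s on the robot's clock, with the lamp clipped home under both jaws and released, and the planter held still about 70° over, its foot facing the lamp at about 0.22 m height and 0.19 m away; I viewed 11 pictures, one over the limit of 10, and no verdict came back.

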